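# Feel along a sawn copper collar for burrs

## Task

Feel the curved copper collar strip for burrs: set your fingertips lightly on the black dot at the end where the red ring box stands, and run them along the curve in one unbroken stroke over every dot to the last one at the other end, without lifting off on the way. Touch gently, so that the sprung holder gives a little but is never pushed hard down; then lift clear straight up from the last dot. Pick up nothing, and leave the ring boxes and everything else lying around where they are.

Things in the scene. Friction and masses are not known exactly. Their poses are not given: they have to be found in the camera images.
- jig: Fixed wooden foot of the sprung holder, 120 mm (its x) by 210 mm (its y) by 12 mm; origin at the centre of its underside on the table, z up. Place and yaw vary. A plate of the same outline floats above it on four springs and carries the copper strip, the holder's highest part. Touch with the fingers shut and pointing down: what counts is the point midway between them, within 12 mm of each dot.
- collar: Copper strip on a sprung plate: flat arc 14 mm wide, 4 mm thick, 187 mm long, centre-line radius 110 mm, level, bow towards the jig's -x. Origin over the jig's centre at the strip's underside, axes as jig. Its flat upper face is 54 mm above the table unpressed. It moves only straight down: 0.6 N starts it, then 0.6 N per mm; 5 mm is right, over 12 mm too hard, stop at 16 mm; it springs back.
- dot1 (a point): Black dot 1 of 6 (9 mm across) on the strip's centre line, at the upper face; dots are 32 mm apart along the arc and run from dot1 at the jig's +y end to dot6 at its -y end.
- dot2 (a point): Black dot 2 of 6 (9 mm across) on the strip's centre line, at the upper face; dots are 32 mm apart along the arc and run from dot1 at the jig's +y end to dot6 at its -y end.
- dot3 (a point): Black dot 3 of 6 (9 mm across) on the strip's centre line, at the upper face; dots are 32 mm apart along the arc and run from dot1 at the jig's +y end to dot6 at its -y end.
- dot4 (a point): Black dot 4 of 6 (9 mm across) on the strip's centre line, at the upper face; dots are 32 mm apart along the arc and run from dot1 at the jig's +y end to dot6 at its -y end.
- dot5 (a point): Black dot 5 of 6 (9 mm across) on the strip's centre line, at the upper face; dots are 32 mm apart along the arc and run from dot1 at the jig's +y end to dot6 at its -y end.
- dot6 (a point): Black dot 6 of 6 (9 mm across) on the strip's centre line, at the upper face; dots are 32 mm apart along the arc and run from dot1 at the jig's +y end to dot6 at its -y end.
- bow_centre (a point): Centre of the strip's arc, level with its upper face, 110 mm from every dot, 96 mm from the jig's centre along its +x; a mere point in space. Over the strip between its first and last dot, fingertips 14 to 30 mm above the unpressed face count as lifted off, so come down from above over the first dot.
- red_box: Loose red ring box, 42 x 42 x 36 mm, origin at the centre of its underside. It stands on the table beyond one end of the strip, on the jig's +y or -y side; that end is the start. Not to be moved.
- white_box: Loose white ring box of the same size at the strip's other end. Not to be moved.
- bur_stand: Loose wooden bur stand 50 x 90 x 18 mm with five thin burs standing in it to 50 mm, on the jig's far (+x) side; origin at the centre of its underside. Not to be moved.
- tin: Loose amber jar with a metal lid, 48 mm across, 40 mm high, on the jig's far (+x) side; origin at the centre of its underside. Not to be moved.
- hammer: Loose hammer lying on the right (-y) part of the table. Not to be moved.
- brush: Loose brush lying on the left (+y) part of the table. Not to be moved.
- pliers: Loose orange-handled pliers 140 mm long and 12 mm high lying on the right (-y) part of the table. Not to be moved.
There are look-alikes about, which are no part of the job. What is shaped like the jig but green is not meant.

How it is judged:
On the way, in this order (a step that is already met when the one before it is completed fails the run):
1. the fingertips touch the strip over the first dot, counted from the red box's end (contact force between the fingers and collar above 0.2 N and ((y of red_box in the frame of jig above 0 m and horizontal distance between the grasp point and dot1 below 0.012 m) or (y of red_box in the frame of jig below 0 m and horizontal distance between the grasp point and dot6 below 0.012 m))), for 0.05 s.
2. the fingertips touch the strip over the second dot, counted from the red box's end (contact force between the fingers and collar above 0.2 N and ((y of red_box in the frame of jig above 0 m and horizontal distance between the grasp point and dot2 below 0.012 m) or (y of red_box in the frame of jig below 0 m and horizontal distance between the grasp point and dot5 below 0.012 m))), for 0.05 s.
3. the fingertips touch the strip over the third dot, counted from the red box's end (contact force between the fingers and collar above 0.2 N and ((y of red_box in the frame of jig above 0 m and horizontal distance between the grasp point and dot3 below 0.012 m) or (y of red_box in the frame of jig below 0 m and horizontal distance between the grasp point and dot4 below 0.012 m))), for 0.05 s.
4. the fingertips touch the strip over the fourth dot, counted from the red box's end (contact force between the fingers and collar above 0.2 N and ((y of red_box in the frame of jig above 0 m and horizontal distance between the grasp point and dot4 below 0.012 m) or (y of red_box in the frame of jig below 0 m and horizontal distance between the grasp point and dot3 below 0.012 m))), for 0.05 s.
5. the fingertips touch the strip over the fifth dot, counted from the red box's end (contact force between the fingers and collar above 0.2 N and ((y of red_box in the frame of jig above 0 m and horizontal distance between the grasp point and dot5 below 0.012 m) or (y of red_box in the frame of jig below 0 m and horizontal distance between the grasp point and dot2 below 0.012 m))), for 0.05 s.
6. the fingertips touch the strip over the last dot, counted from the red box's end (contact force between the fingers and collar above 0.2 N and ((y of red_box in the frame of jig above 0 m and horizontal distance between the grasp point and dot6 below 0.012 m) or (y of red_box in the frame of jig below 0 m and horizontal distance between the grasp point and dot1 below 0.012 m))), for 0.05 s.
At the end, for the whole second after the job is handed in: All six dots were touched in order from the red box's end in one stroke; the sprung holder is back up (within 2 mm), and the ring boxes, bur stand, jar, hammer, brush and pliers are within 12 mm of where they stood (height (world z) of dot1 above 0.052 m and distance of each of red_box, white_box, bur_stand, tin, hammer, brush, pliers from where it was at the start of the episode below 0.012 m).
It fails at once if the holder is pressed down more than 12 mm (height (world z) of dot1 below 0.042 m).
It fails at once if the fingertips lift off (14 to 30 mm) over the strip between the first and last dot (horizontal distance between the grasp point and bow_centre between 0.098 and 0.122 m and x of the grasp point in the frame of jig below 0.05 m and y of the grasp point in the frame of jig between -0.057 and 0.057 m and height (world z) of the grasp point between 0.087 and 0.103 m).
It fails at once if a ring box or another bystander is moved more than 12 mm or picked up (distance of any of red_box, white_box, bur_stand, tin, hammer, brush, pliers from where it was at the start of the episode above 0.012 m).
It also fails if it takes over 43 s, if anything falls off the work surface, if the arm or the gripper's body presses on something with over 40 N, if the wrist force passes 120 N, or if a joint passes its speed limit or range.

## Robot

A 7-joint arm with a two-finger parallel gripper is mounted at the origin on the work surface. World frame = base frame: x ahead of the robot, y to its left, z up, the work surface at z = 0. Lengths are in m, angles in rad, forces in N, time in s.
With the tool pointing down it reaches from about 0.375 to 0.925 m from the base axis. Payload 3.1 kg.
Tool frame: the origin (TCP) lies between the finger pads; the fingertips stand 19 mm ahead of it and the grasp point (between the pads) is the TCP; z points along the fingers, y is the line along which they close (so a half turn about z gives the same grasp; the last joint's range is limited). The gripper opens to 85 mm and grips with 20 to 120 N. Pads are 22 mm wide; open, the fingers measure 114 mm over their backs; the gripper's body (76 mm by 85 mm) begins 54 mm behind the grasp point. The pads swing forward as they close: fully open they stand 13 mm farther back than shut.
Start: joints at [1.066, 0.383, 0.044, 1.598, -0.018, 1.161, -0.05], TCP at [0.257, -0.597, 0.25] pointing down, gripper open.
Joint ranges: [-2.61, 2.61], [-0.41, 2.15], [-1.48, 1.57], [0, 2.5], [-1.57, 4.71], [0.05, 1.97], [-2.85, 2.85]. Speed limits (rad/s): [2.79, 2.79, 3.14, 3.14, 3.14, 3.14, 3.14].

## Interface

Orientations are given as a unit quaternion [x, y, z, w].
In Python, from bench import move_ptp, movel, move_j, move_gripper, pause, inverse_kinematics, read_camera, camera_params, MotionError, sign_off, look_for, tip_of, read_time_s, read_qpos, read_joint_vel, read_effort, read_eef_pos, read_tcp_rot, read_ft_force, read_ft_torque, read_finger_gap, read_grasp_force gives the robot as it stands. Calls block until the motion is done:
- move_ptp(position, orientation): joint-space move of the TCP to a pose.
- movel(position, orientation=None, speed=0.15): straight line of the TCP; orientation=None keeps the orientation; speed is the mean speed in m/s.
- move_j(angles): joint-space move.
- move_gripper(opening, effort=None): finger opening in m; effort is the grip in N (None keeps the last); returns when the fingers have stopped.
- pause(seconds).
- inverse_kinematics(position, orientation): joint angles nearest the present ones, or None.
- read_camera(name): name is "scene" or "top"; returns the picture (480x640x3 uint8, red, green, blue); there is no depth.
- camera_params(name): a dict with "K" (3x3 intrinsics, pixels), "dist_coeffs" ([k1, k2, p1, p2, k3] as OpenCV has them; the pictures are not rectified), "camera_from_world" (4x4, takes a point from world to camera coordinates). Camera axes: x right, y down, z forward; pixel columns grow to the right and rows downward; lengths in m; the calibration is good to about 2 mm. A picture is of the moment at which its call begins. camera_params takes no time and is no camera call.
A pose or a line that the arm cannot do raises MotionError and nothing moves.
- sign_off(): hands the job in; it is judged then, once.
Trained networks look in the newest picture that a camera, given by its name, has taken for a name from the list of things; names that differ only in an ending like _2 or _b are one class to them, and where a whole thing is asked for, a point or a joint stands for the part that bears it (a point fixed in the world has none). Each returns a list of dicts, best first, with "confidence" (0 to 1); they miss things now and then, are a little off and sometimes report something else, mostly with a low value. They report only what shows in the picture. A call takes as long as a camera call. They do not tell look-alikes from the thing itself.
- look_for(camera, name): "at" ([column, row] in pixels, amid what is visible of it).
- tip_of(camera, name): "at" ([column, row] in pixels: a listed point, or the origin of a listed thing).
Readings, each from a call of its own:
- read_time_s(): time.
- read_qpos(): joint angles.
- read_joint_vel(): joint speeds.
- read_effort(): joint torques, N m.
- read_eef_pos(): TCP position.
- read_tcp_rot(): TCP orientation.
- read_ft_force(): force on the tool from outside, world axes, zero at the start.
- read_ft_torque(): the same for the moment, N m.
- read_finger_gap(): finger opening in m.
- read_grasp_force(): force on a finger pad.
Only numpy, scipy, OpenCV 4.12 (cv2) and the standard library are available. Lean on these libraries where they do the work, as an engineer would, in place of code of your own. Each camera call takes 0.05 s, during which the arm holds its last target. There are 200 camera calls.

## Working session

There is one attempt and no reset: what is moved stays moved. The work goes in short steps, each a Python script; the robot and the scene stay as the last script left them, time stands still between calls to the robot, and variables do not carry over. Pictures are saved under pics/ and viewed, at most 10 in all, crops included, and the job is handed in when it is done.

```bash
mkdir -p pics
cat > h.py <<'E'
from bench import *
import numpy as np, cv2
def ray(cam,px,z):
    p=camera_params(cam);K=np.array(p["K"]);T=np.array(p["camera_from_world"])
    n=cv2.undistortPoints(np.array([[px]],float),K,np.array(p["dist_coeffs"]))[0,0]
    R,t=T[:3,:3],T[:3,3];c=-R.T@t;d=R.T@np.array([n[0],n[1],1]);return c+d*(z-c[2])/d[2]
def proj(cam,P):
    p=camera_params(cam);T=np.array(p["camera_from_world"])
    return cv2.projectPoints(np.array(P,float).reshape(-1,3),cv2.Rodrigues(T[:3,:3])[0],T[:3,3],np.array(p["K"]),np.array(p["dist_coeffs"]))[0][:,0]
E
python3 - <<'E'
from h import *
for c in ["top","scene"]:
    cv2.imwrite(f"pics/{c}1.png",read_camera(c)[:,:,::-1])
    for n,z in [("dot1",.054),("dot2",.054),("dot3",.054),("dot4",.054),("dot5",.054),("dot6",.054),("jig",0),("red_box",0),("white_box",0)]:
        for r in tip_of(c,n)[:2]: print(c,n,np.round(r["at"],1),round(r["confidence"],2),np.round(ray(c,r["at"],z),3))
print(read_time_s(),read_tcp_rot())
E
```

```text
top dot1 [402.9 264.9] 0.97 [ 0.464 -0.172  0.054]
top dot1 [441.4 237.3] 0.93 [ 0.534 -0.265  0.054]
top dot2 [402.9 264.9] 0.97 [ 0.464 -0.172  0.054]
top dot2 [441.4 237.3] 0.93 [ 0.534 -0.265  0.054]
top dot3 [402.9 264.9] 0.97 [ 0.464 -0.172  0.054]
top dot3 [441.4 237.3] 0.93 [ 0.534 -0.265  0.054]
top dot4 [402.9 264.9] 0.97 [ 0.464 -0.172  0.054]
top dot4 [441.4 237.3] 0.93 [ 0.534 -0.265  0.054]
top dot5 [402.9 264.9] 0.97 [ 0.464 -0.172  0.054]
top dot5 [441.4 237.3] 0.93 [ 0.534 -0.265  0.054]
top dot6 [402.9 264.9] 0.97 [ 0.464 -0.172  0.054]
top dot6 [441.4 237.3] 0.93 [ 0.534 -0.265  0.054]
top jig [417.5 256.7] 0.97 [ 0.494 -0.214  0.   ]
top jig [238.1 333.2] 0.91 [0.295 0.226 0.   ]
top red_box [230.7 261.9] 0.88 [0.471 0.252 0.   ]
top white_box [353.9 216.6] 0.6 [ 0.593 -0.054  0.   ]
scene dot1 [378.5 245.4] 0.93 [0.526 0.117 0.054]
scene dot1 [365.  251.7] 0.9 [0.545 0.087 0.054]
scene dot2 [378.5 245.4] 0.93 [0.526 0.117 0.054]
scene dot2 [365.  251.7] 0.9 [0.545 0.087 0.054]
scene dot3 [378.5 245.4] 0.93 [0.526 0.117 0.054]
scene dot3 [365.  251.7] 0.9 [0.545 0.087 0.054]
scene dot4 [378.5 245.4] 0.93 [0.526 0.117 0.054]
scene dot4 [365.  251.7] 0.9 [0.545 0.087 0.054]
scene dot5 [378.5 245.4] 0.93 [0.526 0.117 0.054]
scene dot5 [365.  251.7] 0.9 [0.545 0.087 0.054]
scene dot6 [378.5 245.4] 0.93 [0.526 0.117 0.054]
scene dot6 [365.  251.7] 0.9 [0.545 0.087 0.054]
scene jig [368.3 263.4] 0.97 [0.539 0.096 0.   ]
scene jig [417.6 184.1] 0.92 [0.288 0.223 0.   ]
scene red_box [432.5 241.4] 0.65 [0.471 0.25  0.   ]
scene white_box [308.1 283.4] 0.81 [ 0.598 -0.04   0.   ]
1.0 [ 9.79377990e-01  2.02036514e-01  2.18596983e-05 -1.67113405e-05]
```

View pics/top1.png

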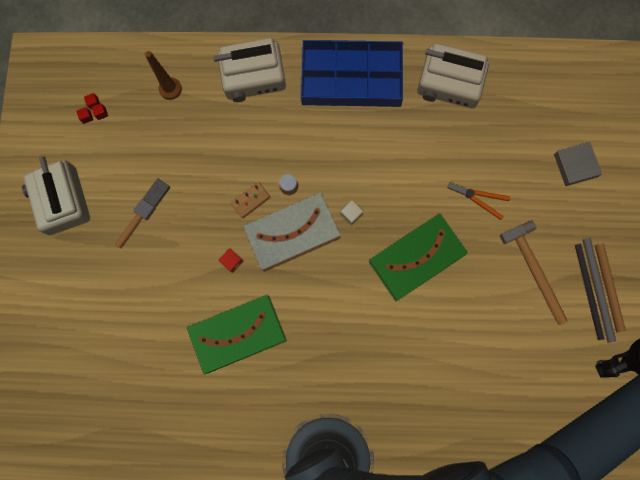

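View pics/scene1.png

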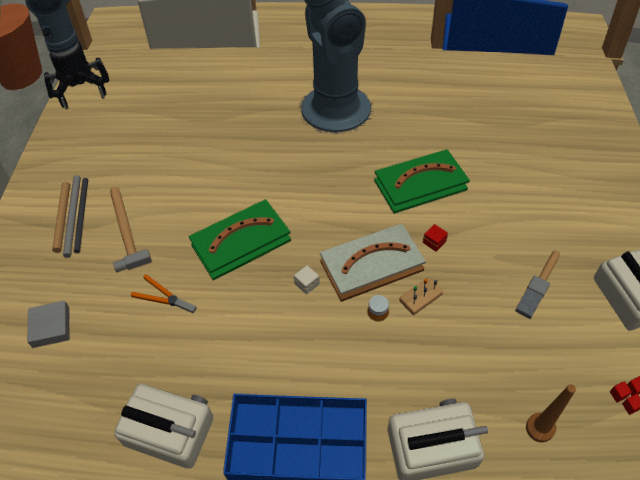

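The true jig is the grey holder, at about (292,231) in the top picture and (372,260) in the scene picture. The two green ones are look-alikes. The red box at (230,260) is at its +y (left) end, so the stroke starts at dot1 near (261,236) and ends near (318,211). Next I fit the dots in both views.

```bash
cat > fit.py <<'E'
from h import *
from scipy.optimize import least_squares
A=(2.5-np.arange(6))*32/110
def arc(a): return np.c_[.096-.11*np.cos(a),.11*np.sin(a),np.full(np.size(a),.054)]
def W(q,P): 
    c,s=np.cos(q[2]),np.sin(q[2]);return np.c_[q[0]+c*P[:,0]-s*P[:,1],q[1]+s*P[:,0]+c*P[:,1],P[:,2]]
def dots(c):
    D=[]
    for r in tip_of(c,"dot1")+look_for(c,"dot1"):
        D.append(r["at"])
    return np.array(D)
def refine(img,px):   # dark-blob centroid near px
    g=img.astype(float).max(2);x,y=np.round(px).astype(int);r=4
    w=g[y-r:y+r+1,x-r:x+r+1];w=np.clip(np.percentile(w,40)-w,0,None);Y,X=np.mgrid[y-r:y+r+1,x-r:x+r+1]
    w=w*((X-px[0])**2+(Y-px[1])**2<12);return np.array([(w*X).sum(),(w*Y).sum()])/w.sum()
E
python3 - <<'E'
from fit import *
q=np.array([.535,.1,np.radians(22)])
ims={c:cv2.imread(f"pics/{c}1.png") for c in("top","scene")}
e=[ray("top",p,.054)[:2] for p in((261,236),(318,211))]
d=e[0]-e[1];th=np.arctan2(d[1],d[0])-np.pi/2;m=(e[0]+e[1])/2
q=np.r_[m-.0138*np.array([np.cos(th),np.sin(th)]),th];print("init",q)
for c in ims: 
    D=dots(c);p=proj(c,W(q,arc(A)));print(c,len(D),np.round(p,1).tolist())
    near=[x for x in D if np.min(np.linalg.norm(p-x,axis=1))<6];print("net",np.round(near,1).tolist())
def solve(cs,q):
    for _ in range(5):
        obs={c:np.array([refine(ims[c],x) for x in proj(c,W(q,arc(A)))]) for c in cs}
        s=least_squares(lambda v:np.concatenate([(proj(c,W(v,arc(A)))-obs[c]).ravel() for c in cs]),q,loss="soft_l1",x_scale=[.01,.01,.05]);q=s.x
    print(cs,np.round(q,4),np.round(s.fun.reshape(-1,2),1).tolist());return q
solve(["top"],q);solve(["scene"],q);q=solve(["top","scene"],q);np.save("q.npy",q)
print(W(q,arc(A)).round(4))
out=[]
for c in ims:
    p=proj(c,W(q,arc(A)));ctr=p.mean(0).astype(int);b=ims[c][ctr[1]-37:ctr[1]+38,ctr[0]-50:ctr[0]+50]
    b=cv2.resize(b,None,fx=4,fy=4,interpolation=cv2.INTER_CUBIC)
    b2=b.copy()
    for x in p: cv2.circle(b2,tuple(np.round((x-ctr+[50.5,37.5])*4).astype(int)),7,(255,0,0),1)
    out.append(np.hstack([b,b2]))
cv2.imwrite("pics/fit.png",np.vstack(out))
E
```

```text
init [0.54826943 0.09767028 0.44186775]
top 19 [[262.0, 235.6], [274.9, 237.6], [287.9, 235.9], [299.9, 230.6], [309.9, 222.2], [317.0, 211.4]]
net [[257.3, 232.9], [285.4, 236.6], [277.0, 236.4], [309.4, 224.4], [288.7, 230.1]]
scene 21 [[401.7, 247.1], [387.7, 245.2], [373.7, 246.5], [360.9, 251.1], [350.1, 258.6], [342.3, 268.6]]
net [[378.5, 245.4], [365.0, 251.7], [353.3, 258.4], [389.6, 243.1], [347.3, 271.5], [405.5, 246.5]]
['top'] [0.5466 0.1003 0.4358] [[0.2, -0.1], [0.1, -0.0], [-0.1, -0.0], [-0.1, -0.0], [-0.1, 0.1], [-0.1, 0.0]]
['scene'] [0.5475 0.1041 0.429 ] [[0.3, -0.2], [0.2, -0.1], [0.1, 0.1], [-0.2, -0.2], [-0.2, 0.1], [-0.2, 0.2]]
['top', 'scene'] [0.5468 0.1023 0.433 ] [[-0.7, -0.3], [-0.7, -0.2], [-0.8, -0.1], [-0.8, -0.1], [-0.8, -0.0], [-0.7, 0.0], [-0.4, -0.4], [-0.5, -0.2], [-0.6, -0.1], [-0.8, -0.0], [-0.9, 0.0], [-0.9, 0.1]]
[[0.5287 0.1745 0.054 ]
 [0.524  0.143  0.054 ]
 [0.5285 0.1114 0.054 ]
 [0.5419 0.0824 0.054 ]
 [0.563  0.0586 0.054 ]
 [0.5901 0.0417 0.054 ]]
```

View pics/fit.png

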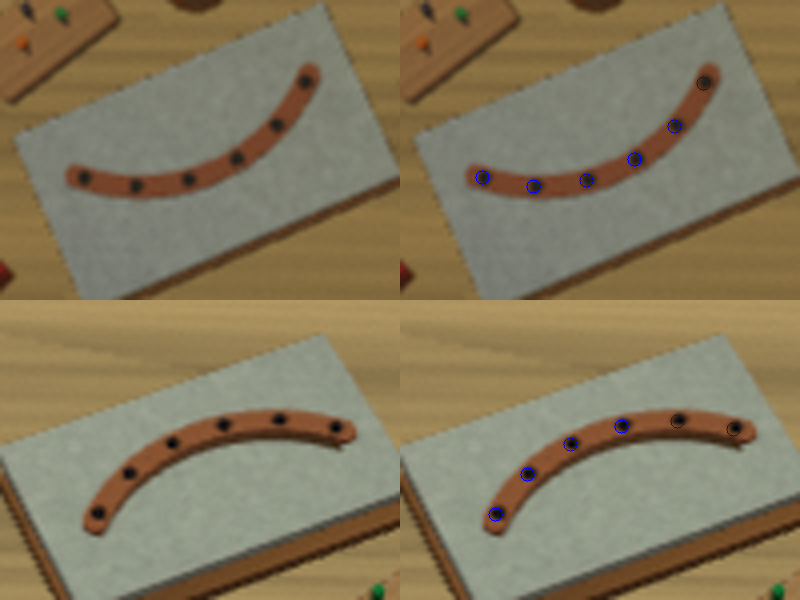

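The fit is good: the two views agree to about 4 mm and I'm using the mean. I'll shut the fingers, approach and touch down on dot1.

Run:
```python
from fit import *
q=np.load("q.npy");P=W(q,arc(A));R=[1,0,0,0]
for o in ([1,0,0,0],[.979378,.2020365,0,0],[.7071,.7071,0,0]):
    k=inverse_kinematics([*P[0][:2],.18],o);print(None if k is None else np.round(k,2))
move_gripper(0)
move_ptp([*P[0][:2],.18],[1,0,0,0])
print(read_time_s(),read_finger_gap(),read_eef_pos())
movel([*P[0][:2],.082],speed=.12);f0=np.array(read_ft_force())
cv2.imwrite("pics/top2.png",cv2.resize(read_camera("top")[180:280,220:353,::-1],None,fx=5,fy=5))
cv2.imwrite("pics/scene2.png",cv2.resize(read_camera("scene")[190:310,290:450,::-1],None,fx=5,fy=5))
print(read_time_s(),read_eef_pos(),f0,P[0])
```

```text
[ 0.27  0.39 -0.78  1.86  0.32  1.02 -2.22]
[ 0.3   0.41 -0.83  1.86  0.35  1.03 -1.84]
[ 0.4   0.45 -0.96  1.85  0.43  1.05 -0.73]
4.85 -0.00019113008460043838 [0.52925743 0.17329737 0.17992132]
5.9167 [0.52963478 0.17491745 0.08312175] [ 0.47823364  0.06669493 -0.17063463] [0.52871484 0.17448793 0.054     ]
```

View pics/scene2.png

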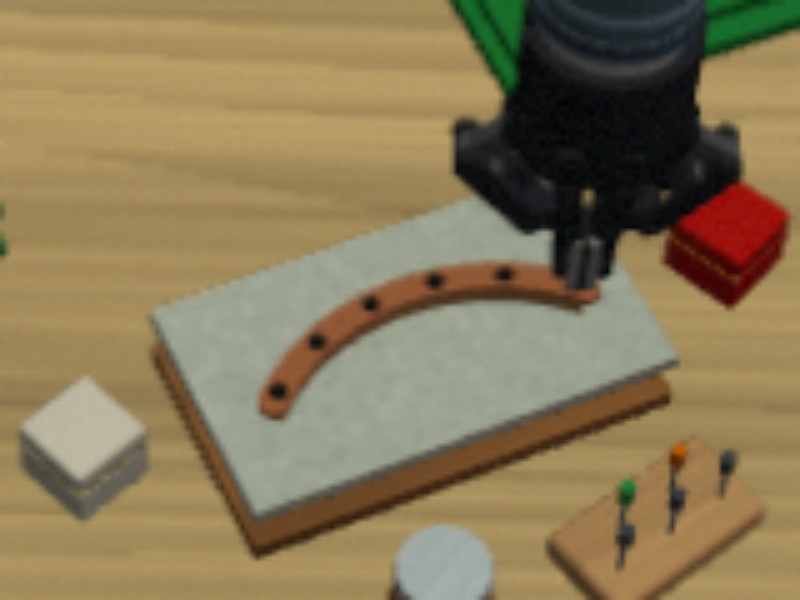

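The shut fingertips stand just above dot1, at about (580,285) in the crop, and nothing else is near them. I'll press lightly and stroke, checking the force at each waypoint.

Run:
```python
from fit import *
q=np.load("q.npy");P=W(q,arc(np.linspace(A[0],A[-1],11)));f0=read_ft_force()[2];z=.0685
movel([*P[0][:2],.072],speed=.03);movel([*P[0][:2],z],speed=.02);pause(.2)
for i,p in enumerate(P):
    if i: movel([p[0],p[1],z],speed=.04);pause(.1)
    f=read_ft_force()[2]-f0;e=np.array(read_eef_pos())
    print(i,round(read_time_s(),2),"F",round(f,2),"z",round(e[2],4),"err",np.round((e-p)[:2]*1e3,1))
    z=np.clip(z+np.clip(.068-e[2],-.001,.001),.064,.071)
    if f>7.5: z+=.0015
pause(.2)
movel([*P[-1][:2],.16],speed=.08);pause(.5)
cv2.imwrite("pics/end.png",read_camera("scene")[:,:,::-1]);print(read_time_s(),read_eef_pos())
```

```text
0 6.92 F 3.09 z 0.0686 err [ 0.1 -0.1]
1 7.58 F 4.59 z 0.0678 err [ 0.1 -0.7]
2 8.22 F 3.03 z 0.0678 err [-0.2 -1.3]
3 8.88 F 3.59 z 0.0682 err [ 0.1 -1.1]
4 9.53 F 2.49 z 0.0681 err [ 0.2 -1.1]
5 10.18 F 3.2 z 0.0681 err [ 0.4 -1.1]
6 10.82 F 3.05 z 0.0681 err [ 0.5 -1. ]
7 11.47 F 2.67 z 0.068 err [ 0.6 -0.9]
8 12.12 F 3.0 z 0.0681 err [ 0.7 -0.8]
9 12.78 F 3.62 z 0.068 err [ 0.8 -0.6]
10 13.43 F 3.64 z 0.068 err [ 0.9 -0.5]
15.475 [0.5900754  0.04174878 0.1599802 ]
```

View pics/end.png

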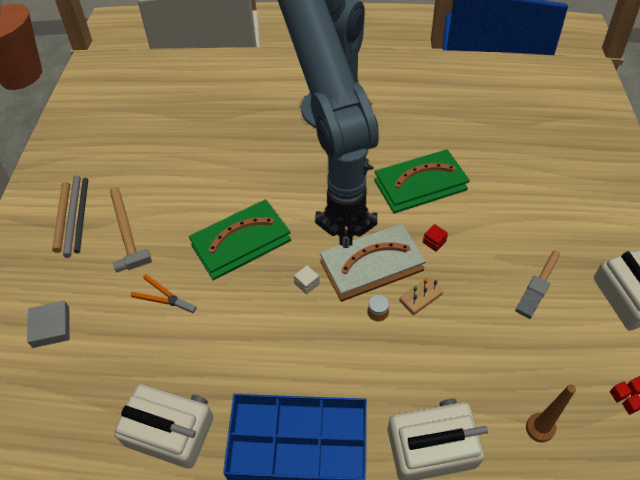

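The fingers are clear above the last dot. The holder is back up, and the boxes (308,279) and (435,238) and everything else are where they were.

```bash
python3 -c "
from bench import *
print(sign_off())"
```

```text
the job is handed in; nothing more can be done
None
```

I ran the shut fingertips over all six dots from the red box's end in one stroke, with contact at about 2.5–4.6 N throughout. I then lifted straight up from the last dot and handed the job in; the end picture shows nothing else moved, and sign-off reported no verdict.

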